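# Close the lunchbox with the lid that fits

### The arm

A 7-joint arm with a two-finger parallel gripper is mounted at the origin on the work surface. World frame = base frame: x ahead of the robot, y to its left, z up, the work surface at z = 0. Lengths are in m, angles in rad, forces in N, time in s.
With the tool pointing down it reaches from about 0.35 to 0.9 m from the base axis. Payload 8.1 kg.
Tool frame: the origin (TCP) lies on the centre line of the jaws, within the pads' length; the fingertips stand 19 mm ahead of it and the grasp point (between the pads) is the TCP; z points along the fingers, y is the direction in which the jaws open and shut (so a half turn about z gives the same grasp; the last joint's range is limited). The gripper opens to 92 mm and grips with 3 to 60 N. Pads are 19 mm wide; open, the fingers measure 130 mm over their backs; the gripper's body (75 mm by 190 mm) begins 47 mm behind the grasp point.
Start: joints at [1.083, 0.434, 0.025, 1.573, -0.012, 1.134, -0.075], TCP at [0.235, -0.579, 0.246] pointing down, gripper open.
Joint ranges: [-2.62, 2.62], [-0.44, 2.09], [-1.27, 1.32], [0.08, 2.57], [-1.32, 4.46], [0.12, 2], [-2.74, 2.74]. Speed limits (rad/s): [2.22, 2.22, 3.01, 3.01, 3.14, 3.14, 3.14].

### API

Orientations are given as a rotation vector (axis times angle).
In Python, from cell import monitor, imaging, workorder, outline_of gives the robot as it stands.
- The arm moves only by the tool move_arm, never from a script. Its argument "series" is a list of rows, each a list of 6 numbers: the shift along the world's x, y, z in cm, then the turn, a rotation vector about the world's x, y, z in degrees. A call has 1 to 8 rows; each row shifts and turns the commanded pose from where the row before left it; what a row does not reach is not made up. A row lasts 1/10 s, in which the tool goes at most 50 mm and 8.59 degrees, less where a joint would pass 70% of its speed; a pose out of reach is approached as far as the arm can. A call with a gripper value outside its range is refused whole. "grip" is the opening, from 0 (shut) to 1 (fully open), set as the call begins (left out, the last holds). The fingers move at their own pace and stop on an object; "force" is the grip in N (left out, the last holds). Time passes only in rows, so rows that do not move let the fingers close. It gives the time, the measured TCP pose, the force and the opening at its end, in the units of the state.
- monitor.observe(): the state, without advancing time (a new reading comes with each control period).
- imaging.get_image(name): name is "scene" or "side" or "wrist"; returns a dict with "color" (480x640x3 uint8, red, green, blue), "fx", "fy", "cx", "cy" (pixels), "dist_coeffs" ([k1, k2, p1, p2, k3] as OpenCV has them; the pictures are not rectified), "rvec" (rotation vector, rad) and "tvec" (3), from world to camera coordinates, as OpenCV has them; the wrist camera has in their place "mount" (4x4, takes a point from camera to tool coordinates, whose origin is the TCP and whose axes are the flange's). Camera axes: x right, y down, z forward; pixel columns grow to the right and rows downward; lengths in m; the calibration is good to about 2 mm. A picture is of the moment at which its call begins: read the wrist's pose just before it. There is no depth.
- workorder.sign_off(): hands the job in, once; it reports no verdict.
Trained networks look in the newest picture that a camera, given by its name, has taken for a name from the list of things; names that differ only in an ending like _2 or _b are one class to them, and where a whole thing is asked for, a point or a joint stands for the part that bears it (a point fixed in the world has none). Each returns a list of dicts, best first, with "p" (0 to 1); they miss things now and then, are a little off and sometimes report something else, mostly with a low value. They report only what shows in the picture. A call takes as long as a camera call.
- outline_of(camera, thing): "mask" (480x640 bool, what is visible of it) and "rect" ([left, top, width, height] in pixels, round what is visible of it).
The state is a dict: "clock": time; "joints": joint angles; "dq": joint speeds; "joint_efforts": joint torques, N m; "position": TCP position; "ee_rot": TCP orientation; "force": force on the tool from outside, world axes, zero at the start; "ft_torque": the same for the moment, N m; "width": opening from 0.0 (shut) to 1.0 (fully open).
Only numpy, scipy, OpenCV 4.12 (cv2) and the standard library are available. Lean on these libraries where they do the work, as an engineer would, in place of code of your own. Each camera call takes 0.05 s, during which the arm holds its last target. There are 200 camera calls.

### The job

Of the three look-alike lids on the sloping rack, take the one that fits the grey lunchbox, and lay it on the box so that it sits down level on the rim all round. Then push the spring clip up against the box until it snaps shut over the lid's edge. Leave the other two lids in their places on the rack and do not disturb anything else on the counter.

Things in the scene. Friction and masses are not known exactly. Their poses are not given: they have to be found in the camera images.
- lunchbox: Open grey plastic lunchbox, outside 120 (x) x 88 (y) x 55 high (z), walls 3, fixed to the counter. Origin: centre of its underside. Its spring clip is in the middle of the +y long side.
- rim (a point): Centre of the lunchbox's mouth, at rim height (55 above its underside); axes as the lunchbox.
- clip (a joint): Spring clip of the lunchbox, rad: 0 = open (arm leaning outward 52 degrees from upright), 0.9 = shut (arm upright). Over-centre spring: below 0.5 rad it springs back open, beyond it snaps shut by itself. Pushing the arm's outer face near its top toward the box (lunchbox -y) closes it; that takes about 7 N at most.
- clip_pin (a point): The clip's hinge pin, parallel to the lunchbox's x, at y = +58, z = 30 in the lunchbox's frame (axes as the lunchbox). The clip's arm is 44 wide (along x), 4 thick and reaches 35 from the pin; a hook at its end runs 18 inward. Shut: arm's outer face at y = +60, hook's underside at z = 61, which is 2 above a fully seated fitting lid (top at 59).
- clip_top (a point): Outer top corner of the clip's arm, middle of its width; moves with the clip. Open: at y = +87, z = 50 in the lunchbox's frame, with the hook's tip at y = +73, z = 67. Shut: y = +60, z = 65.
- rack: Fixed wooden lid rack 400 wide (y). Its face, 165 long, slopes up away from the robot at 35 degrees (0.61 rad) to the counter; a low ledge along its front edge keeps the lids from sliding. Origin: under its centre on the counter; x toward its high edge. Three slots side by side, 130 apart.
- lid_a: Loose grey plastic lid 116 x 84 outside, an upside-down tray 16 high: skirt 3 thick (inside 110 x 78), top 4 thick; 50 to 100 g. Mid-top, a grip ridge 56 long (x) x 16 wide (y) x 22 high. Origin: middle of a short edge at the skirt's foot; x along the long side over the lid, z out of the top. Starts in any of the rack's three slots, origin edge at the ledge.
- lid_a_centre (a point): Middle of lid_a, on the inner face of its top plate (12 above the skirt's foot): this face rests on the rim of a box that it fits.
- lid_a_grip (a point): Middle of the top of lid_a's grip ridge (38 from the skirt's foot, 22 above the lid's top); z out of the lid.
- lid_b: Loose grey plastic lid 132 x 100 outside, an upside-down tray 16 high: skirt 3 thick (inside 126 x 94), top 4 thick; 50 to 100 g. Mid-top, a grip ridge 56 long (x) x 16 wide (y) x 22 high. Origin: middle of a short edge at the skirt's foot; x along the long side over the lid, z out of the top. Starts in any of the rack's three slots, origin edge at the ledge.
- lid_b_centre (a point): Middle of lid_b, on the inner face of its top plate (12 above the skirt's foot): this face rests on the rim of a box that it fits.
- lid_b_grip (a point): Middle of the top of lid_b's grip ridge (38 from the skirt's foot, 22 above the lid's top); z out of the lid.
- lid_c: Loose grey plastic lid 148 x 116 outside, an upside-down tray 16 high: skirt 3 thick (inside 142 x 110), top 4 thick; 50 to 100 g. Mid-top, a grip ridge 56 long (x) x 16 wide (y) x 22 high. Origin: middle of a short edge at the skirt's foot; x along the long side over the lid, z out of the top. Starts in any of the rack's three slots, origin edge at the ledge.
- lid_c_centre (a point): Middle of lid_c, on the inner face of its top plate (12 above the skirt's foot): this face rests on the rim of a box that it fits.
- lid_c_grip (a point): Middle of the top of lid_c's grip ridge (38 from the skirt's foot, 22 above the lid's top); z out of the lid.
- spoon: Dark silicone spoon lying flat beside the lunchbox, 190 long. Bystander; origin: its middle, underside.
- jar: Round glass condiment jar with white flip-top, 54 diameter, 83 high, beyond the spoon. Bystander; origin: centre of its underside.
- bowl: White ceramic bowl, 124 diameter, 58 high, on the left of the counter. Bystander; origin: centre of its underside.
- mug: Ceramic mug, 80 diameter, 90 high, back left. Bystander; origin: centre of its underside.
- sauce: Amber glass bottle, 60 diameter, 170 high, back right. Bystander; origin: centre of its underside.
- tin: Closed round tin, 74 diameter, 100 high, on the right. Bystander; origin: centre of its underside.

How it is judged:
By the outcome, as a careful person would: the job done as asked, in the order asked, and still so for the second after the job is handed in, with the robot touching nothing.
It also fails if it takes over 51 s, if anything falls off the work surface, if the arm or the gripper's body presses on something with over 40 N, if the wrist force passes 120 N, or if a joint passes its speed limit or range.

## Working session

There is one attempt and no reset: what is moved stays moved. The work goes in short steps, Python scripts to look and compute and a tool call to move; the robot and the scene stay as the last step left them, time stands still between calls to the robot, and variables do not carry over. Pictures are saved under pics/ and viewed, about 8 in all and at most 12, crops included, and the job is handed in when it is done.

Besides the shell and the picture viewer there is one more tool, called after "Call:" in YAML: its name, and indented under it one key for each argument. move_arm: Moves the arm, as the interface text tells. Its arguments: {"type":"object","properties":{"series":{"type":"array"},"grip":{"type":"number"},"force":{"type":"number"}},"required":["series"]}

```bash
mkdir -p pics; ls; cat > h.py <<'E'
import numpy as np, cv2
from cell import monitor, imaging, workorder, outline_of
def cam(im, st=None):
    K=np.array([[im['fx'],0,im['cx']],[0,im['fy'],im['cy']],[0,0,1.]]); d=np.array(im['dist_coeffs'],float)
    if 'rvec' in im:
        R=cv2.Rodrigues(np.array(im['rvec'],float))[0]; t=np.array(im['tvec'],float).ravel()
    else:
        T=np.eye(4); T[:3,:3]=cv2.Rodrigues(np.array(st['ee_rot'],float))[0]; T[:3,3]=st['position']
        M=np.linalg.inv(T@np.array(im['mount'])); R=M[:3,:3]; t=M[:3,3]
    return K,d,R,t
def proj(P,c):
    K,d,R,t=c; return cv2.projectPoints(np.array(P,float).reshape(-1,3),cv2.Rodrigues(R)[0],t,K,d)[0].reshape(-1,2)
def ray(uv,c):
    K,d,R,t=c; n=cv2.undistortPoints(np.array(uv,float).reshape(-1,1,2),K,d).reshape(-1,2)
    return -R.T@t, np.c_[n,np.ones(len(n))]@R
def onz(uv,c,z):
    o,D=ray(uv,c); return o+D*((z-o[2])/D[:,2])[:,None]
def shot(name,fn=None):
    st=monitor.observe(); im=imaging.get_image(name)
    if fn: cv2.imwrite('pics/'+fn,im['color'][:,:,::-1])
    return im,cam(im,st)
E
python3 - <<'E'
from h import *
st=monitor.observe(); print(st)
ims=[]
for n in ['scene','side','wrist']:
    im,c=shot(n,n+'1.png'); print(n,-c[2].T@c[3], c[2][2])
    for th in ['lunchbox','clip','rack','lid_a','spoon']:
        for r in outline_of(n,th)[:4]: print(n,th,round(r['p'],2),r['rect'])
E
```

```text
pics
{'clock': 0.0, 'joints': array([ 1.08340587,  0.43519248,  0.0249856 ,  1.57410999, -0.01158399,
        1.1339851 , -0.07511876]), 'dq': array([ 6.90623599e-04,  1.00428531e-03, -4.40431432e-04, -8.12295233e-05,
       -5.35943407e-04,  5.78082144e-04,  1.46211719e-03]), 'joint_efforts': array([ 1.68086585e-04, -6.67862177e+01,  9.85210799e-01, -3.14462829e+01,
       -6.02907641e-02,  4.28670540e-02,  1.10056244e-04]), 'position': array([ 0.23435916, -0.57887519,  0.24495906]), 'ee_rot': array([-3.08219976e+00, -6.00277974e-01,  7.09605747e-04]), 'force': array([-1.04658072, -0.20204232, -0.42742756]), 'ft_torque': array([ 0.00830149, -0.02786292, -0.00677399]), 'width': 1.001128757189818}
scene [ 1.66812323 -0.13409339  1.38644927] [-0.66125976  0.09245562 -0.7444377 ]
scene lunchbox 0.73 [300.9, 225.3, 47.8, 41.0]
scene clip 0.7 [339.2, 235.5, 10.0, 18.1]
scene clip 0.56 [297.1, 220.7, 50.4, 46.4]
scene rack 0.61 [252.9, 270.8, 151.8, 64.1]
scene lid_a 0.85 [306.0, 270.3, 46.9, 28.5]
scene lid_a 0.78 [260.0, 277.3, 39.6, 23.7]
scene lid_a 0.67 [355.5, 268.1, 35.9, 18.7]
scene spoon 0.79 [279.7, 214.8, 18.0, 43.3]
side [0.47632808 1.0118938  0.70068802] [ 0.04827926 -0.84501472 -0.53255914]
side lunchbox 0.58 [314.2, 231.0, 59.6, 48.4]
side lunchbox 0.25 [257.2, 185.9, 45.5, 45.8]
side clip 0.51 [327.1, 254.8, 14.6, 10.6]
side rack 0.94 [218.5, 179.7, 79.6, 129.8]
side lid_a 0.85 [242.5, 243.2, 50.2, 51.9]
side lid_a 0.84 [257.7, 188.3, 44.2, 45.7]
side lid_a 0.63 [239.9, 203.5, 57.8, 61.3]
side spoon 0.75 [315.2, 232.8, 58.6, 44.6]
side spoon 0.62 [373.0, 245.0, 33.2, 8.7]
wrist [ 0.29822665 -0.55344392  0.38540182] [-0.23911814 -0.09733855 -0.96609923]
```

```bash
sleep 1; ls pics
```

```text
scene1.png
side1.png
wrist1.png
```

View pics/scene1.png

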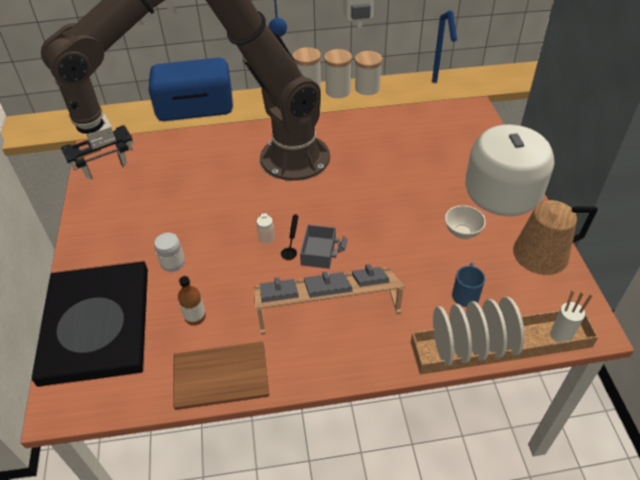

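View pics/side1.png

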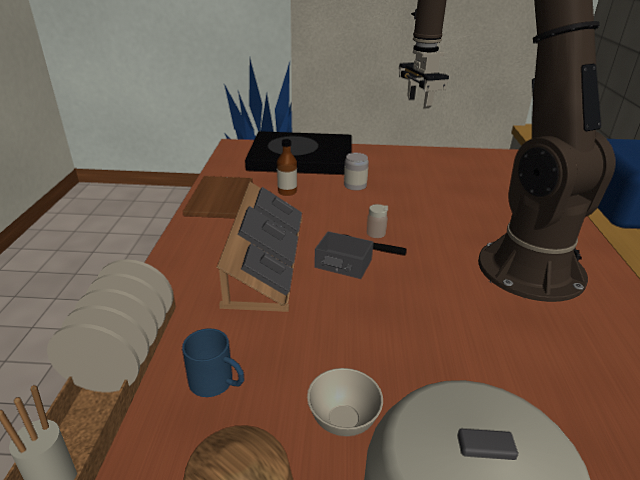

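The scene view shows the box at about (320,245) with its clip to the right (+y). The three lids sit on the rack at about (280,290), (328,284) and (371,275). The left lid looks mid-sized, which would make it lid_b. Next I'll get rough world positions and move the wrist camera over.

```bash
python3 - <<'E'
from h import *
im,c=shot('scene')
print(im['fx'])
print('box',onz([(324,247)],c,.045),'clip',onz([(343,244)],c,.05))
print('spoon',onz([(290,253),(294,217)],c,.01),'jar',onz([(265,240)],c,0),onz([(264,217)],c,.083))
for uv in [(279,290),(328,284),(371,275)]: print(onz([uv],c,.08))
print('rackfeet/edges',onz([(262,332),(400,311)],c,0))
m=np.array(imaging.get_image('wrist')['mount']); print(m, imaging.get_image('wrist')['fx'])
i2,c2=shot('side')
def tri(a,b):
    o1,d1=ray([a],c);o2,d2=ray([b],c2);A=np.c_[d1[0],-d2[0]];s=np.linalg.lstsq(A,o2-o1,rcond=None)[0]
    return o1+s[0]*d1[0],o2+s[1]*d2[0]
for a,b in [((277,283),(279,207)),((326,278),(272,230)),((369,270),(264,258))]: print(tri(a,b))
E
```

```text
604.9983131121596
box [[0.47988547 0.03066317 0.045     ]] clip [[0.48205185 0.08762634 0.05      ]]
spoon [[ 0.45554232 -0.07035725  0.01      ]
 [ 0.30549911 -0.03967461  0.01      ]] jar [[ 0.38004097 -0.14044018  0.        ]] [[ 0.36215801 -0.13450703  0.083     ]]
[[ 0.64562462 -0.11911789  0.08      ]]
[[0.64742291 0.01605902 0.08      ]]
[[0.63608655 0.13892849 0.08      ]]
rackfeet/edges [[ 0.71996488 -0.17976116  0.        ]
 [ 0.71407342  0.20906172  0.        ]]
[[-1.00646076e-03 -9.66096407e-01 -2.58179627e-01  6.86544879e-02]
 [ 9.99999243e-01 -1.15509065e-03  4.24002959e-04 -9.53717298e-05]
 [-7.07848607e-04 -2.58179004e-01  9.66096838e-01 -1.39662761e-01]
 [ 0.00000000e+00  0.00000000e+00  0.00000000e+00  1.00000000e+00]] 391.5869835212656
(array([ 0.6243095 , -0.12201891,  0.08480723]), array([ 0.63232548, -0.11739316,  0.07842197]))
(array([0.63169445, 0.01310389, 0.08761272]), array([0.63268077, 0.01370075, 0.08689332]))
(array([0.62836723, 0.13431757, 0.09352389]), array([0.63321026, 0.13745108, 0.09027969]))
```

Call:
move_arm:
  series:
    - [0.8,3.0,1.3,0,0,-2]
    - [1.8,3.6,1.3,0,0,-3]
    - [1.8,3.6,1.3,0,0,-3]
    - [1.8,3.6,1.3,0,0,-3]
    - [1.8,3.6,1.3,0,0,-3]
    - [1.8,3.6,1.3,0,0,-3]
    - [1.8,3.6,1.3,0,0,-3]
    - [1.8,3.6,1.3,0,0,-2]
  grip: 0.6
  force: 25

```text
clock: 1.9
position: [0.369, -0.2958, 0.3505]
ee_rot: [3.141, -0.002, 0.001]
force: [0.5, -0.2, 0.6]
width: 0.599
```

Call:
move_arm:
  series:
    - [1.8,3.7,0,0,0,0]
    - [1.8,3.7,0,0,0,0]
    - [1.8,3.7,0,0,0,0]
    - [1.8,3.7,0,0,0,0]
    - [1.8,3.7,0,0,0,0]
    - [1.8,3.7,0,0,0,0]
    - [1.8,3.7,0,0,0,0]
    - [1.8,3.5,0,0,0,0]

```text
clock: 2.7
position: [0.5131, -0.0016, 0.35]
ee_rot: [3.142, 0.001, 0.001]
force: [0.5, -0.6, 0.1]
width: 0.6
```

```bash
python3 - <<'E'
from h import *
st=monitor.observe(); print(st['clock'],st['position'],st['ee_rot'],st['joints'])
im,c=shot('wrist','w2.png')
for th in ['lunchbox','clip','rack','lid_a']:
    for r in outline_of('wrist',th)[:4]: print(th,round(r['p'],2),r['rect'])
E
```

```text
2.7 [ 0.51305503 -0.0015503   0.35000775] [3.14158472e+00 1.42391369e-03 9.32577497e-04] [ 0.1838425   0.20458781 -0.34602879  1.65216951  0.07174128  1.29673964
 -1.74481258]
lunchbox 0.8 [223.1, 174.8, 127.8, 122.2]
clip 0.9 [224.3, 198.1, 33.6, 44.1]
rack 0.73 [86.3, 3.3, 427.6, 133.9]
rack 0.57 [222.4, 173.8, 132.7, 122.7]
rack 0.17 [124.5, 30.9, 106.7, 106.0]
lid_a 0.94 [121.4, 29.6, 109.1, 109.3]
lid_a 0.88 [372.8, 6.1, 125.3, 132.0]
lid_a 0.57 [227.7, 0.0, 134.1, 139.2]
```

View pics/w2.png

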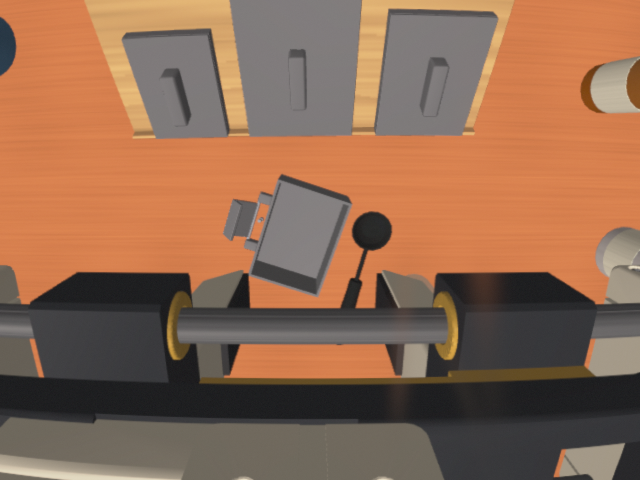

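The lid widths show that left is a, middle is c and right is b, so the right lid (x 376–495, y 11–135) fits the box. The box is yawed, with rim corners near (282,177), (351,203), (318,294) and (249,277). I'll fit both poses.

```bash
cat > fit.py <<'E'
from h import *
from scipy.optimize import least_squares
from scipy.spatial.transform import Rotation as Ro
def refine(g,uv,w=4):
    return cv2.cornerSubPix(g,np.array(uv,np.float32).reshape(-1,1,2),(w,w),(-1,-1),(3,40,.01)).reshape(-1,2)
def boxP(p,z=.055,a=.06,b=.044):
    q=np.array([[a,-b],[a,b],[-a,b],[-a,-b]]); R=Ro.from_euler('z',p[2]).as_matrix()[:2,:2]
    return np.c_[q@R.T+p[:2],np.full(4,z)]
E
python3 - <<'E'
from fit import *
st=monitor.observe(); im,c=shot('wrist'); g=cv2.cvtColor(im['color'],cv2.COLOR_RGB2GRAY)
uv=refine(g,[(351,203),(282,177),(249,278),(318,294)]); print('box corners',uv.round(1).tolist())
P=onz(uv,c,.055); print(P.round(4).tolist(),'sides',np.linalg.norm(np.roll(P,-1,0)-P,axis=1).round(4))
# which order: corner labels in box frame (+x,-y),(+x,+y),(-x,+y),(-x,-y)
s=least_squares(lambda p:(proj(boxP(p),c)-uv).ravel(),[.48,.03,-.3]); pb=s.x; print('box',pb,np.degrees(pb[2]),'res',s.fun.round(1))
lu=refine(g,[(389,11),(495,15),(466,135),(375,135)]); print('lid',lu.round(1).tolist())
def lidR(yaw): return Ro.from_euler('z',yaw).as_matrix()@Ro.from_euler('y',-np.radians(35)).as_matrix()
def lidP(p,L=.132,W=.1,h=.016):
    q=np.array([[L/2,W/2,h],[L/2,-W/2,h],[-L/2,-W/2,h],[-L/2,W/2,h]]); return q@lidR(p[3]).T+p[:3]
best={}
for nm,L,W in [('a',.116,.084),('b',.132,.1),('c',.148,.116)]:
    r=least_squares(lambda p:(proj(lidP(p,L,W),c)-lu).ravel(),[.64,-.12,.06,0]); print(nm,r.x.round(4),r.fun.round(1))
    if nm=='b': pl=r.x
Rl=lidR(pl[3]); grip=pl[:3]+Rl@[0,0,.038]; print('grip',grip)
ru=[(447,60)]; print('ridge top px pred',proj(grip,c), proj(grip+Rl@np.array([[.028,.008,0],[-.028,-.008,0]]).T.T.T if 0 else np.array([grip+Rl@v for v in ([.028,.008,0],[.028,-.008,0],[-.028,-.008,0],[-.028,.008,0])]),c).round(0).tolist())
o=im['color'][:,:,::-1].copy()
def poly(Q,col): cv2.polylines(o,[np.round(proj(Q,c)*8).astype(np.int32)],True,col,1,shift=3)
poly(boxP(pb),(0,255,0)); poly(boxP(pb,0),(255,255,0)); poly(lidP(pl),(0,255,0)); poly([grip+Rl@v for v in np.array([[.028,.008,0],[.028,-.008,0],[-.028,-.008,0],[-.028,.008,0]])],(0,0,255))
cv2.imwrite('pics/o2.png',cv2.resize(o[0:310,215:515],None,fx=1.9,fy=1.9,interpolation=cv2.INTER_CUBIC))
E
```

```text
box corners [[349.1000061035156, 202.39999389648438], [282.0, 177.0], [249.0, 278.0], [318.0, 294.0]]
[[0.5013, -0.0461, 0.055], [0.5299, 0.0289, 0.055], [0.4104, 0.0705, 0.055], [0.3899, -0.0115, 0.055]] sides [0.0803 0.1265 0.0845 0.1166]
box [ 0.45786007  0.01034346 -0.31673467] -18.147559742548673 res [ 3.6  0.1 -4.1  1.2 -0.4 -3.3  1.1  2.1]
lid [[385.6000061035156, 7.0], [495.29998779296875, 15.300000190734863], [466.0, 135.0], [372.5, 131.5]]
a [ 0.6337 -0.1049  0.1231  0.0173] [ 3.1  1.8  1.1 -4.2 -6.6 -0.7  1.3  3.3]
b [ 0.6409 -0.1209  0.0674  0.0138] [ 1.7  2.5  2.5 -3.  -5.3 -1.7  0.1  2. ]
c [ 0.6481 -0.137   0.0115  0.0111] [ 0.7  3.1  3.5 -2.1 -4.2 -2.5 -0.8  1. ]
grip [ 0.61908666 -0.12120554  0.09856702]
ridge top px pred [[433.83858692  90.01914389]] [[432.0, 62.0], [449.0, 62.0], [436.0, 115.0], [420.0, 115.0]]
```

View pics/o2.png

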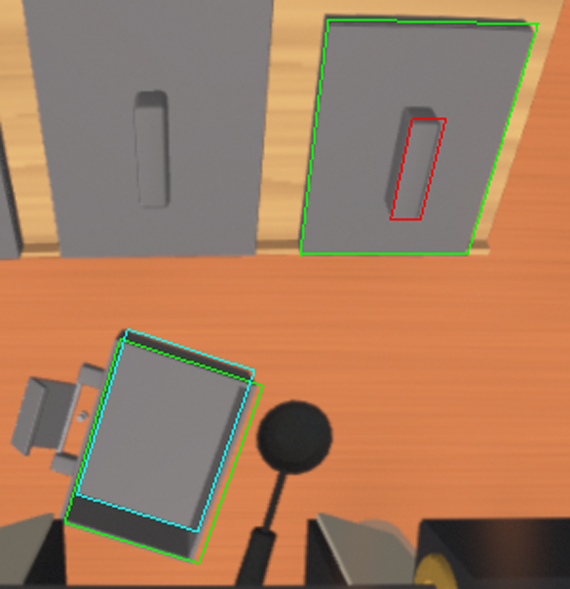

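Call:
move_arm:
  series:
    - [0.6,-2.0,-2.0,0,-5,0]
    - [0.6,-2.0,-2.0,0,-5,0]
    - [0.6,-2.0,-2.0,0,-5,0]
    - [0.5,-2.0,-2.3,0,-5,0]
    - [0.5,-2.0,-2.3,0,-5,0]
    - [0.5,-1.8,-2.3,0,-5,0]
    - [0.5,0,-2.4,0,-5,0]
    - [0,0,0,0,0,0]

```text
clock: 3.8
position: [0.5475, -0.1194, 0.2073]
ee_rot: [-3.0, -0.002, -0.88]
force: [0.2, -0.3, -0.3]
width: 0.602
```

```bash
python3 - <<'E'
from fit import *
st=monitor.observe(); print(st['clock'],st['position'],st['ee_rot'],st['joints'])
im,c=shot('wrist')
o=im['color'][:,:,::-1]
cv2.imwrite('pics/w3.png',cv2.resize(o[40:360,160:480],None,fx=1.87,fy=1.87,interpolation=cv2.INTER_CUBIC))
cv2.imwrite('pics/w3full.png',o)
g=.0
P=np.array([.619,-.121,.0986]); print(proj(P,c))
E
```

```text
3.8 [ 0.54746426 -0.11939653  0.20726599] [-3.00043287e+00 -2.20122054e-03 -8.80026086e-01] [ 0.46468057  0.18291767 -0.30525918  2.23065658 -0.3123478   0.18492872
 -1.09829437]
[[316.49278641 227.52226007]]
```

View pics/w3full.png

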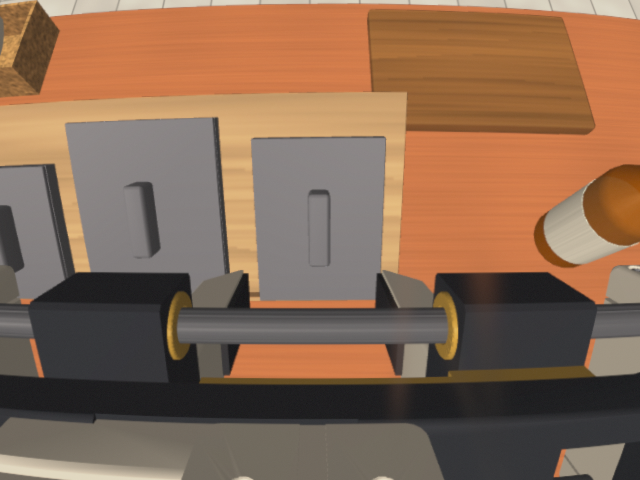

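The middle-sized lid is centred in view, with its ridge at (309–328, 192–265) and its top face at (253–384, 138–300). I'll zoom in for precise clicks.

```bash
python3 - <<'E'
import cv2
o=cv2.imread('pics/w3full.png')[125:305,235:400]
o=cv2.convertScaleAbs(o,alpha=1.8,beta=-60)
cv2.imwrite('pics/w3z.png',cv2.resize(o,None,fx=3.3,fy=3.3,interpolation=cv2.INTER_LANCZOS4))
E
```

```text
(no output)
```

View pics/w3z.png

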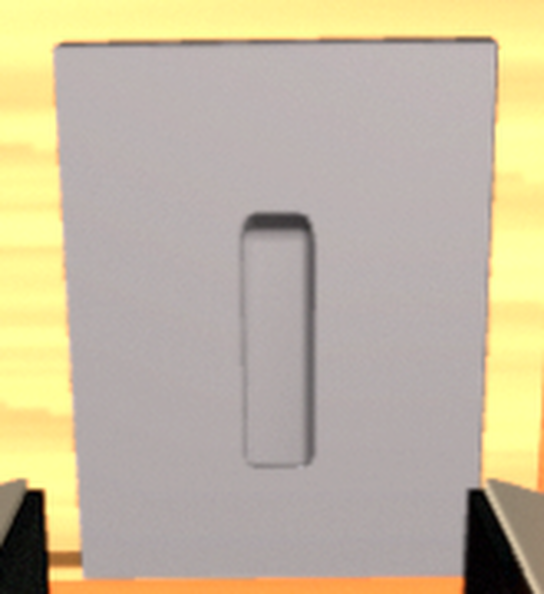

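```bash
python3 - <<'E'
from fit import *
st=monitor.observe(); im,c=shot('wrist')
X=np.array([(57,46),(494,43),(479,577),(85,577),(244,232),(308,231),(306,464),(247,465)],float)/3.3+[235,125]
def lidR(p): return Ro.from_euler('zy',[p[3],-p[4]]).as_matrix()
q=np.array([[.066,.05,.016],[.066,-.05,.016],[-.066,-.05,.016],[-.066,.05,.016],[.028,.008,.038],[.028,-.008,.038],[-.028,-.008,.038],[-.028,.008,.038]])
for free in (0,1):
    f=lambda p:((proj(q@lidR(np.r_[p[:4],p[4] if free else np.radians(35)]).T+p[:3],c)-X)).ravel()
    r=least_squares(f,[.64,-.12,.06,0,.61]); p=r.x
    if not free:p[4]=np.radians(35)
    print(p[:3].round(4),np.degrees(p[3:]).round(2),r.fun.round(1))
    g=p[:3]+lidR(p)@[0,0,.038]; print('grip',g.round(4),'delta cm',((g-st['position'])*100).round(2))
    T=Ro.from_rotvec(st['ee_rot']).as_matrix(); print('tool z',T[:,2].round(3),'lid -z',-lidR(p)[:,2].round(3),'in tool',(T.T@(g-st['position'])).round(4))
# lid slope check: rack foot
E
```

```text
[ 0.643  -0.1219  0.0575] [ 0.61 35.  ] [-0.6  0.8  0.5  0.1 -1.4 -1.4 -0.1 -0.7 -1.3 -0.7  1.6 -0.6  2.2  1.3
 -1.   1.1]
grip [ 0.6212 -0.1219  0.0886] delta cm [  7.23  -0.34 -12.03]
tool z [ 0.541  0.015 -0.841] lid -z [ 0.574  0.    -0.819] in tool [-0.0043  0.0056  0.1402]
[ 0.6429 -0.1219  0.0567] [ 0.61 33.99] [-0.2  1.   0.1  0.3 -1.3 -0.9 -0.2 -0.2 -1.2 -1.2  1.5 -1.1  2.2  1.1
 -1.   0.9]
grip [ 0.6217 -0.1219  0.0882] delta cm [  7.27  -0.34 -12.08]
tool z [ 0.541  0.015 -0.841] lid -z [ 0.559 -0.    -0.829] in tool [-0.0041  0.0056  0.1408]
```

Call:
move_arm:
  series:
    - [1.5,-0.2,-2.5,-0.5,0,0]
    - [1.5,-0.15,-2.5,-0.5,0,0]
    - [1.5,0,-2.5,0,-1,0]
    - [1.5,0,-2.5,0,-1.3,0]
    - [0,0,0,0,0,0]

```text
clock: 4.4
position: [0.5781, -0.113, 0.1642]
ee_rot: [-2.985, -0.022, -0.874]
force: [-0.4, -0.6, -1.0]
width: 0.6
```

```bash
python3 - <<'E'
from fit import *
st=monitor.observe(); print(st['position'],st['joints'][[5]],st['force'])
im,c=shot('wrist'); T=Ro.from_rotvec(st['ee_rot']).as_matrix(); print('toolz',T[:,2].round(3),'toolx',T[:,0].round(3))
g=np.array([.6212,-.1219,.0886]);R=Ro.from_euler('zy',np.radians([.6,-35])).as_matrix()
print('delta',((g-st['position'])*100).round(2),(T.T@(g-st['position'])).round(4))
o=im['color'][:,:,::-1].copy()
for z in (.0,):
    Q=[g+R@v for v in np.array([[.028,.008,0],[.028,-.008,0],[-.028,-.008,0],[-.028,.008,0]])]
    cv2.polylines(o,[np.round(proj(Q,c)*8).astype(np.int32)],True,(0,255,0),1,shift=3)
cv2.imwrite('pics/w4.png',o[100:460,120:520])
E
```

```text
[ 0.57812064 -0.11295313  0.16416237] [0.11946926] [-0.4357909  -0.56968814 -1.04576915]
toolz [ 0.539  0.034 -0.842] toolx [0.842 0.005 0.539]
delta [ 4.31 -0.89 -7.56] [-0.0045  0.0118  0.0865]
```

View pics/w4.png

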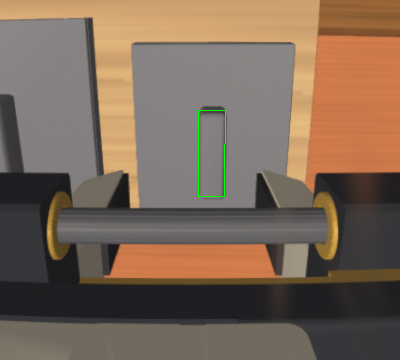

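The ridge overlay fits, but joint 6 has reached its lower limit, so the full 35° tilt isn't available here. I'll ease the tilt to about 22° and grasp like that.

Call:
move_arm:
  series:
    - [-0.3,0,0.3,-0.8,3.6,0]
    - [0,-0.3,0,-0.8,3.5,0]
    - [0,-0.3,0,-0.7,3.5,0]
    - [0,-0.3,0,0,0,0]

```text
clock: 4.85
position: [0.5778, -0.1207, 0.1644]
ee_rot: [-3.069, -0.041, -0.662]
force: [1.1, 0.2, 0.5]
width: 0.601
```

```bash
cat > st.py <<'E'
from fit import *
st=monitor.observe(); print(st['clock'],st['position'],'j',st['joints'].round(3),st['force'].round(1),'w',round(st['width'],3))
T=Ro.from_rotvec(st['ee_rot']).as_matrix(); print('toolz',T[:,2].round(3),'toolx',T[:,0].round(3))
g=np.array([.6212,-.1219,.0886]); print('delta',((g-st['position'])*100).round(2),(T.T@(g-st['position'])).round(4))
E
python3 st.py
```

```text
4.85 [ 0.57779149 -0.12071297  0.16439734] j [-0.157  0.306  0.392  2.144 -0.618  0.354 -0.804] [1.1 0.2 0.5] w 0.601
toolz [ 0.412  0.007 -0.911] toolx [0.911 0.025 0.412]
delta [ 4.34 -0.12 -7.58] [0.0082 0.002  0.0869]
```

Call:
move_arm:
  series:
    - [1.0,-0.03,-1.7,0,0.4,0]
    - [1.0,-0.03,-1.7,0,0.4,0]
    - [1.0,-0.03,-1.7,0,0.4,0]
    - [0.7,-0.03,-1.2,0,0.4,0]
    - [0.3,0,-0.6,0,0.4,0]
    - [0,0,0,0,0,0]

```text
clock: 5.45
position: [0.6156, -0.1234, 0.0931]
ee_rot: [-3.077, -0.033, -0.606]
force: [0.4, -0.5, -0.1]
width: 0.605
```

```bash
python3 st.py; python3 - <<'E'
from fit import *
i,c=shot('side','s5.png'); p=proj([.62,-.12,.09],c)[0].astype(int); print(p)
o=i['color'][:,:,::-1][p[1]-50:p[1]+50,p[0]-65:p[0]+65]; a=cv2.resize(o,None,fx=4.5,fy=4.5,interpolation=cv2.INTER_CUBIC)
cv2.imwrite('pics/s5z.png',a)
E
```

```text
5.45 [ 0.61559148 -0.12335351  0.09310461] j [-0.046  0.476  0.26   2.082 -0.742  0.281 -0.7  ] [ 0.4 -0.5 -0.1] w 0.605
toolz [ 0.379  0.009 -0.925] toolx [0.925 0.02  0.379]
delta [ 0.56  0.15 -0.45] [ 0.0035 -0.0013  0.0063]
[283 202]
```

View pics/s5z.png

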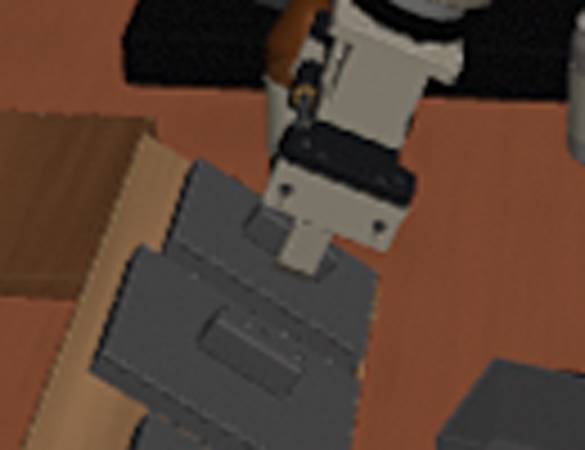

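Call:
move_arm:
  series:
    - [0.3,0.1,-0.2,0,0,0]
    - [0.2,0.05,-0.15,0,0,0]
    - [0,0,0,0,0,0]

```text
clock: 5.8
position: [0.6208, -0.1216, 0.0907]
ee_rot: [-3.077, -0.034, -0.609]
force: [-5.3, -0.1, 6.9]
width: 0.597
```

Call:
move_arm:
  series:
    - [0,0,0,0,0,0]
    - [0,0,0,0,0,0]
    - [0,0,0,0,0,0]
    - [0,0,0,0,0,0]
    - [0,0,0,0,0,0]
    - [0,0,0,0,0,0]
  grip: 0
  force: 25

```text
clock: 6.4
position: [0.6209, -0.1219, 0.0908]
ee_rot: [-3.078, -0.034, -0.609]
force: [-3.9, -1.0, 5.8]
width: 0.17
```

Call:
move_arm:
  series:
    - [-0.6,0,0.8,0,0,0]
    - [-1.2,0,1.7,0,0,0]
    - [-1.8,0,2.6,0,0,0]
    - [-1.8,0,2.6,0,0,0]
    - [-1.5,0,3.0,0,3,0]
    - [0,0,3.0,0,6,0]
    - [0,0,3.0,0,6,0]
    - [0,0,3.0,0,6,0]

```text
clock: 7.2
position: [0.5508, -0.121, 0.2899]
ee_rot: [-3.133, -0.033, -0.032]
force: [0.5, -0.6, -1.5]
width: 0.171
```

Call:
move_arm:
  series:
    - [-1,0,0,0,6,0]
    - [-1,0,0,0,6,0]
    - [0,0,0,0,2,-6]
    - [0,0,0,0,0,-6]
    - [0,0,0,0,0,-6]
    - [0,0,0,0,0,0]

```text
clock: 7.8
position: [0.5311, -0.1219, 0.2873]
ee_rot: [-3.046, 0.457, 0.336]
force: [0.8, -0.8, -0.1]
width: 0.171
```

```bash
python3 st.py; python3 - <<'E'
from fit import *
a=cv2.imread('pics/w2.png')[165:305,215:365]; a=cv2.convertScaleAbs(a,alpha=1.5,beta=-20)
a=cv2.resize(a,None,fx=4,fy=4,interpolation=cv2.INTER_LANCZOS4)
im,c=shot('wrist','w6.png'); b=im['color'][:,:,::-1]
cv2.imwrite('pics/box2.png',a)
print(a.shape)
E
```

```text
7.8 [ 0.53107721 -0.12190616  0.28733893] j [-0.35   0.475  0.769  1.578 -0.314  1.449 -1.395] [ 0.8 -0.8 -0.1] w 0.171
toolz [-0.207  0.074 -0.976] toolx [ 0.933 -0.285 -0.219]
delta [  9.01   0.   -19.87] [ 0.1277 -0.0244  0.1753]
(560, 600, 3)
```

View pics/box2.png

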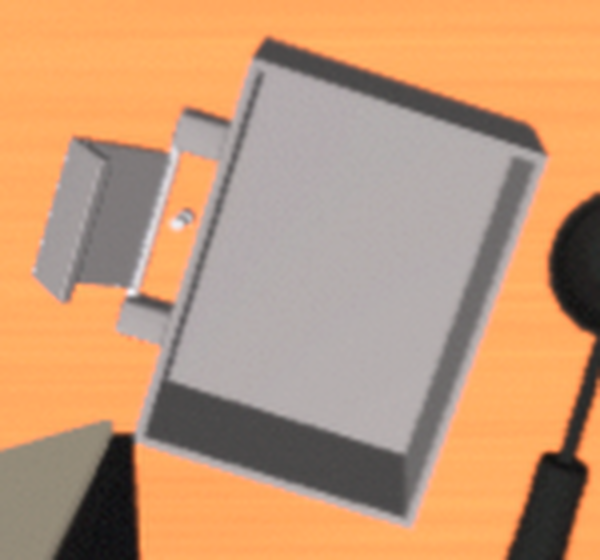

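View pics/w6.png

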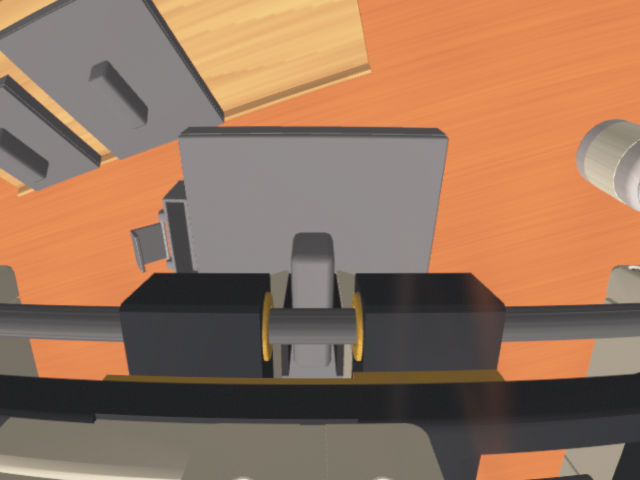

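The box rim corners show clearly in the crop at (257,58), (546,154), (411,525) and (137,438). The held lid's far edge is at (184,137)–(443,138). Fitting both now.

```bash
python3 - <<'E'
from fit import *
st=monitor.observe(); im,c=shot('wrist'); T=Ro.from_rotvec(st['ee_rot']).as_matrix(); p0=np.array(st['position'])
c2=cam(im,{'position':[.51305503,-.0015503,.35000775],'ee_rot':[3.14158472,1.42391369e-3,9.32577497e-4]})
uv=np.array([(546,154),(257,58),(137,438),(411,525)])/4+[214.6,164.6]
for dz in (.055,):
    s=least_squares(lambda p:(proj(boxP(p,dz),c2)-uv).ravel(),[.46,.02,-.3]); pb=s.x; print('box',pb.round(4),np.degrees(pb[2]).round(2),s.fun.round(1))
# z free check
s2=least_squares(lambda p:(proj(boxP(p,p[3]),c2)-uv).ravel(),[.46,.02,-.3,.05]); print('zfree',s2.x.round(4))
# lid in tool: corners
q=np.array([[.066,.05,.016],[.066,-.05,.016]]); uvl=np.array([(184.,137),(443,138)])
def RL(pitch,yaw,roll): return T@np.diag([1,-1,-1.])@Ro.from_euler('zyx',[yaw,pitch,roll]).as_matrix()
# tool frame: lid top contact -> tip point (x,0,.019) lies on lid top (z=.016)
def pos(p): # p=x along lid of ridge centre rel tip, pitch,(y,yaw)
    R=RL(p[1],p[3],0); tip=p0+T@[0,0,.019]
    return R,tip-R@np.array([p[0],p[2],.016+.0021])   # lid frame origin at centre foot
f=lambda p:(lambda R,o:(proj(q@R.T+o,c)-uvl).ravel())(*pos(p))
s=least_squares(f,[0,-.2,0,0]); print('lid fit x,pitch,y,yaw',s.x.round(4),np.degrees(s.x[[1,3]]).round(2),s.fun.round(2))
def rep(p,n):
    R,o=pos(p); print(n,'lid centre inner',(o+R@[0,0,.012]).round(4),'lid z',R[:,2].round(3),'yaw',np.degrees(np.arctan2(R[1,0],R[0,0])).round(2),'pitch deg',np.degrees(np.arcsin(-R[2,0])).round(2))
    print('  pred corners',proj(q@R.T+o,c).round(1).tolist())
rep(s.x,'fit4')
for pit in (-12.0,-12.6,-13.2):
    r=least_squares(lambda p:f([p[0],np.radians(pit),p[1],p[2]]),[0,0,0]); rep([r.x[0],np.radians(pit),r.x[1],r.x[2]],'pitch%s x=%.4f y=%.4f'%(pit,r.x[0],r.x[1]))
print('tool',p0)
E
```

```text
box [ 0.4586  0.0135 -0.3251] -18.62 [ 1.3  0.1 -1.  -0.9 -1.1  0.4  0.7  0.6]
zfree [ 0.4566  0.0137 -0.3251  0.0476]
lid fit x,pitch,y,yaw [-0.0002 -0.1095  0.0006 -0.0048] [-6.27 -0.28] [ 0.  0. -0.  0.]
fit4 lid centre inner [ 0.5267 -0.1205  0.2627] lid z [ 0.103 -0.043  0.994] yaw -17.08 pitch deg 6.4
  pred corners [[184.0, 137.0], [443.0, 138.0]]
pitch-12.0 x=-0.0009 y=0.0005 lid centre inner [ 0.528  -0.1209  0.2627] lid z [ 0.008 -0.014  1.   ] yaw -17.15 pitch deg 0.67
  pred corners [[178.3, 137.8], [448.8, 138.8]]
pitch-12.6 x=-0.0010 y=0.0005 lid centre inner [ 0.5281 -0.1209  0.2627] lid z [-0.002 -0.011  1.   ] yaw -17.16 pitch deg 0.07
  pred corners [[177.6, 137.9], [449.4, 139.0]]
pitch-13.2 x=-0.0011 y=0.0005 lid centre inner [ 0.5283 -0.1209  0.2627] lid z [-0.012 -0.008  1.   ] yaw -17.17 pitch deg -0.53
  pred corners [[177.0, 138.0], [450.0, 139.1]]
tool [ 0.53122718 -0.12156202  0.28734003]
```

```bash
python3 - <<'E'
from fit import *
st=monitor.observe(); im,c=shot('wrist'); g=cv2.cvtColor(im['color'],cv2.COLOR_RGB2GRAY).astype(int)
for u in (220,310,400): print(u,g[120:145,u].tolist())
for v in (127,131,134,140,200,250): print(v,'L',g[v,174:204].tolist(),'R',g[v,420:456].tolist())
T=Ro.from_rotvec(st['ee_rot']).as_matrix(); p0=np.array(st['position'])
q=np.array([[.066,0,.016],[.066,0,0],[.066,.05,.016],[.066,-.05,.016],[.0,.05,.016],[0,-.05,.016],[.028,.008,.038],[.028,-.008,.038]])
for pit in (-6.3,-9.5,-12.6):
    R=T@np.diag([1,-1,-1.])@Ro.from_euler('y',np.radians(pit)).as_matrix(); o=p0+T@[0,0,.019]-R@[-.0009,0,.0181]
    print(pit,proj(q@R.T+o,c).round(1).tolist())
i,cs=shot('side','s7.png')
for r in outline_of('side','lid_b'):
    print(r['p'],r['rect'])
    m=r['mask'].astype(np.uint8); cn=max(cv2.findContours(m,0,2)[0],key=cv2.contourArea); print(cv2.approxPolyDP(cn,2.5,True).reshape(-1,2).tolist())
for pit in (-6.3,-9.5,-12.6):
    R=T@np.diag([1,-1,-1.])@Ro.from_euler('y',np.radians(pit)).as_matrix(); o=p0+T@[0,0,.019]-R@[-.0009,0,.0181]
    print(pit,proj(np.array([[.066,.05,.016],[-.066,.05,.016],[.066,.05,0],[-.066,.05,0],[.066,-.05,.016],[-.066,-.05,.016]])@R.T+o,cs).round(1).tolist())
E
```

```text
220 [131, 133, 131, 135, 141, 151, 128, 89, 76, 76, 75, 75, 81, 108, 88, 86, 101, 120, 137, 140, 141, 139, 140, 140, 141]
310 [162, 160, 161, 160, 161, 154, 117, 81, 75, 75, 75, 76, 87, 95, 80, 86, 103, 122, 137, 140, 141, 141, 141, 142, 142]
400 [163, 165, 165, 164, 161, 158, 147, 108, 79, 75, 75, 76, 78, 90, 102, 82, 89, 105, 125, 140, 140, 141, 141, 140, 141]
127 L [132, 132, 132, 131, 132, 132, 131, 131, 132, 132, 132, 132, 129, 116, 96, 83, 83, 83, 82, 80, 82, 81, 82, 81, 82, 81, 82, 82, 80, 81] R [134, 134, 135, 134, 135, 136, 137, 139, 140, 141, 141, 142, 145, 143, 144, 143, 145, 147, 152, 158, 159, 160, 160, 161, 161, 161, 161, 160, 161, 162, 162, 163, 164, 164, 165, 164]
131 L [132, 133, 132, 132, 132, 132, 131, 126, 116, 95, 79, 75, 76, 75, 76, 76, 76, 75, 76, 74, 76, 75, 76, 76, 75, 76, 75, 76, 75, 75] R [75, 75, 76, 75, 77, 76, 75, 74, 76, 75, 75, 76, 75, 75, 75, 75, 75, 75, 75, 76, 79, 96, 131, 155, 161, 163, 162, 162, 161, 161, 161, 159, 160, 160, 159, 158]
134 L [132, 132, 132, 132, 130, 126, 119, 98, 94, 95, 93, 93, 94, 93, 93, 93, 98, 101, 101, 101, 101, 101, 100, 99
[... 1490 characters left out ...]
28.1], [175.5, 138.9], [447.1, 138.6], [199.0, 286.9], [424.2, 286.6], [289.1, 258.7], [333.8, 258.6]]
0.94 [288.5, 133.9, 66.1, 25.6]
[[287, 147], [337, 157], [351, 140], [323, 132], [323, 140], [316, 142], [309, 132], [302, 132]]
0.77 [240.2, 245.4, 53.0, 49.2]
[[250, 244], [242, 269], [287, 294], [292, 268]]
0.68 [240.5, 208.1, 56.3, 57.7]
[[249, 207], [238, 234], [292, 265], [297, 236]]
-6.3 [[287.0, 146.1], [339.5, 148.2], [287.7, 152.4], [339.9, 154.8], [302.4, 132.9], [352.0, 134.4]]
-9.5 [[286.8, 144.6], [339.5, 149.7], [287.2, 150.9], [339.5, 156.3], [302.2, 131.5], [351.9, 135.8]]
-12.6 [[286.7, 143.1], [339.4, 151.1], [286.8, 149.5], [339.1, 157.6], [302.1, 130.1], [351.9, 137.2]]
```

The strip height and the side-view slope both say the held lid is level, with a pitch of about -12.6° relative to the tool. Next I'll carry it over the box and lower it to 4 cm above the rim.

Call:
move_arm:
  series:
    - [-0.5,1.0,0,0,0,0]
    - [-1.0,2.2,0,0,0,-0.5]
    - [-1.3,2.6,0,-0.3,0,-0.5]
    - [-1.3,2.6,0,-0.3,0,-0.5]
    - [-1.3,2.6,0,0,0,0]
    - [-1.0,1.7,-1,0,0,0]
    - [-0.5,0.7,-2,0,0,0]
    - [0,0,0,0,0,0]

```text
clock: 8.85
position: [0.4606, 0.0148, 0.2557]
ee_rot: [-3.048, 0.489, 0.338]
force: [-0.6, 0.9, -0.5]
width: 0.173
```

Call:
move_arm:
  series:
    - [0,0,-2.5,0,0,0]
    - [0,0,-3,0,0,0]
    - [0,0,-3,0,0,0]
    - [0,0,-2.5,0,0,0]
    - [0,0,-2,0,0,0]
    - [0,0,0,0,0,0]
    - [0,0,0,0,0,0]

```text
clock: 9.55
position: [0.4633, 0.0121, 0.1279]
ee_rot: [-3.048, 0.495, 0.332]
force: [0.4, 0.3, -1.0]
width: 0.174
```

```bash
cat > lid.py <<'E'
from fit import *
st=monitor.observe(); T=Ro.from_rotvec(st['ee_rot']).as_matrix(); p0=np.array(st['position'])
R=T@np.diag([1,-1,-1.])@Ro.from_euler('y',np.radians(-12.6)).as_matrix(); o=p0+T@[0,0,.019]-R@[-.001,0.0005,.0181]
ci=o+R@[0,0,.012]
if __name__=='__main__':
    print(st['clock'],'f',st['force'].round(1),'w',round(st['width'],3),'joints',st['joints'].round(2)); print('lid inner centre',ci.round(4),'z',R[:,2].round(3),'yaw',np.degrees(np.arctan2(R[1,0],R[0,0])).round(2)); print('to go cm',((np.array([.4586,.0135,.055])-ci)*100).round(2))
E
python3 lid.py
python3 - <<'E'
from lid import *
q=np.array([[.066,.05,0],[.066,-.05,0],[-.066,-.05,0],[-.066,.05,0]]); pb=[.4586,.0135,-.3251]
out=[]
for n,w in (('side',60),('wrist',150)):
    i,c=shot(n); o2=i['color'][:,:,::-1].copy()
    if n=='side':
        k=8; u0=proj(ci,c)[0].astype(int); x0,y0=u0[0]-48,u0[1]-36; a=cv2.resize(o2[y0:y0+75,x0:x0+97],None,fx=k,fy=k,interpolation=cv2.INTER_CUBIC)
        for Q,col in ((q@R.T+o,(0,255,255)),(boxP(pb),(0,255,0)),(boxP(pb,0),(255,255,0))):
            cv2.polylines(a,[np.round((proj(Q,c)-[x0,y0]+.5)*k).astype(np.int32)],True,col,1)
        cv2.imwrite('pics/s8.png',a)
    else:
        for Q,col in ((q@R.T+o+R[:,2]*.016,(0,255,255)),(boxP(pb),(0,255,0)),(boxP(pb,0),(255,255,0))):
            cv2.polylines(o2,[np.round(proj(Q,c)).astype(np.int32)],True,col,1)
        cv2.imwrite('pics/w8.png',o2)
a=cv2.imread('pics/s8.png');b=cv2.imread('pics/w8.png')[60:330,100:500]
a=cv2.resize(a,(400,int(a.shape[0]*400/a.shape[1]))); a=cv2.resize(a,(500,387)); b=cv2.resize(b,(300,202))
cv2.imwrite('pics/c8.png',np.vstack([a[:,:], np.hstack([b,np.zeros((202,200,3),np.uint8)])]))
E
```

```text
9.55 f [ 0.4  0.3 -1. ] w 0.174 joints [-0.56  0.5   0.68  1.98 -0.42  1.03 -1.54]
lid inner centre [0.4602 0.0127 0.1033] z [-0.003 -0.     1.   ] yaw -18.47
to go cm [-0.16  0.08 -4.83]
```

View pics/c8.png

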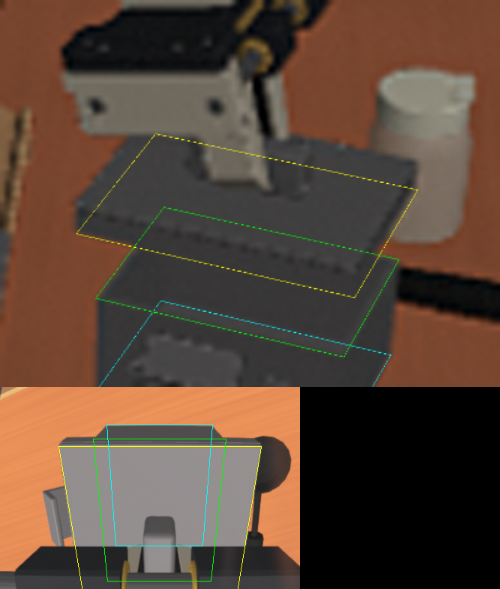

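The overlays agree with the box and the lid, so I'll correct by (-1.6, +0.8) mm and lower.

Call:
move_arm:
  series:
    - [-0.16,0.08,-1.0,0,0,0]
    - [0,0,-1.2,0,0,0]
    - [0,0,-0.8,0,0,0]
    - [0,0,-0.3,0,0,0]
    - [0,0,0,0,0,0]

```text
clock: 10.15
position: [0.4608, 0.0132, 0.0935]
ee_rot: [-3.048, 0.495, 0.334]
force: [0.5, -0.6, -1.0]
width: 0.172
```

```bash
python3 lid.py
```

```text
10.15 f [ 0.5 -0.6 -1. ] w 0.172 joints [-0.54  0.55  0.65  2.01 -0.47  0.96 -1.5 ]
lid inner centre [0.4577 0.0138 0.0689] z [-0.001 -0.     1.   ] yaw -18.46
to go cm [ 0.09 -0.03 -1.39]
```

Call:
move_arm:
  series:
    - [0.09,0,-0.2,0,0,0]
    - [0,0,-0.2,0,0,0]
    - [0,0,-0.2,0,0,0]
    - [0,0,0,0,0,0]

```text
clock: 10.55
position: [0.462, 0.0133, 0.088]
ee_rot: [-3.048, 0.495, 0.333]
force: [0.7, 0.3, -0.4]
width: 0.17
```

```bash
python3 lid.py
```

```text
10.55 f [ 0.7  0.3 -0.4] w 0.17 joints [-0.54  0.56  0.64  2.01 -0.47  0.95 -1.49]
lid inner centre [0.4589 0.0139 0.0633] z [-0.003 -0.     1.   ] yaw -18.45
to go cm [-0.03 -0.04 -0.83]
```

Call:
move_arm:
  series:
    - [0,0,-0.2,0,0,0]
    - [0,0,-0.2,0,0,0]
    - [0,0,-0.2,0,0,0]
    - [0,0,0,0,0,0]

```text
clock: 10.95
position: [0.462, 0.0134, 0.0819]
ee_rot: [-3.048, 0.495, 0.333]
force: [-0.7, 0.7, -0.7]
width: 0.17
```

```bash
python3 lid.py
```

```text
10.95 f [-0.7  0.7 -0.7] w 0.17 joints [-0.53  0.57  0.64  2.01 -0.48  0.94 -1.49]
lid inner centre [0.4589 0.0139 0.0572] z [-0.002 -0.     1.   ] yaw -18.45
to go cm [-0.03 -0.04 -0.22]
```

Still no contact with the skirt about 10 mm below the rim, so it's over the box on all sides. Seating it gently.

Call:
move_arm:
  series:
    - [0,0,-0.12,0,0,0]
    - [0,0,-0.1,0,0,0]
    - [0,0,0,0,0,0]

```text
clock: 11.25
position: [0.462, 0.0134, 0.0798]
ee_rot: [-3.048, 0.495, 0.333]
force: [-0.5, -0.2, -1.1]
width: 0.168
```

Call:
move_arm:
  series:
    - [0,0,-0.1,0,0,0]
    - [0,0,-0.05,0,0,0]
    - [0,0,0,0,0,0]

```text
clock: 11.55
position: [0.4621, 0.0133, 0.0794]
ee_rot: [-3.047, 0.495, 0.333]
force: [-2.2, 0.0, 15.1]
width: 0.175
```

```bash
python3 lid.py
```

```text
11.55 f [-2.2  0.  15.1] w 0.175 joints [-0.53  0.57  0.63  2.02 -0.49  0.93 -1.48]
lid inner centre [0.4591 0.0139 0.0548] z [-0.003 -0.001  1.   ] yaw -18.46
to go cm [-0.05 -0.04  0.02]
```

Call:
move_arm:
  series:
    - [0,0,0.1,0,0,0]
    - [0,0,0,0,0,0]
    - [0,0,0,0,0,0]
    - [0,0,0.3,0,0,0]
    - [0,0,1.0,0,0,0]
    - [0,0,2.0,0,0,0]
    - [0,0,3.0,0,0,0]
  grip: 0.4

```text
clock: 12.25
position: [0.4611, 0.0132, 0.1427]
ee_rot: [-3.048, 0.496, 0.336]
force: [1.1, 0.4, 0.0]
width: 0.4
```

Call:
move_arm:
  series:
    - [0.2,0.5,2.0,-1.3,-4,0]
    - [0.6,2.0,0,-1.3,-4,0]
    - [0.7,2.3,0,-1.3,-4,0]
    - [0.7,2.3,0,0,0,0]
    - [0.7,2.3,0,0,0,0]
    - [0.7,2.3,0,0,0,0]
    - [0,0.2,0,0,0,0]
    - [0,0,0,0,0,0]
  grip: 0

```text
clock: 13.05
position: [0.4979, 0.1325, 0.1626]
ee_rot: [-3.099, 0.501, -0.005]
force: [0.5, -1.3, -0.7]
width: 0.006
```

```bash
cat > clip.py <<'E'
from fit import *
st=monitor.observe(); T=Ro.from_rotvec(st['ee_rot']).as_matrix(); p=np.array(st['position'])
R=Ro.from_euler('z',-.3251).as_matrix(); b=R.T@(p-[.4586,.0135,0])
print(st['clock'],'TCP in box mm',(b*1000).round(1),'toolz',T[:,2].round(3),'toolx yaw',np.degrees(np.arctan2(T[1,0],T[0,0])).round(1),'f',(R.T@st['force']).round(1),'w',round(st['width'],3),'j',st['joints'].round(2))
E
python3 clip.py; python3 - <<'E'
from fit import *
im,c=shot('wrist','w9.png'); o=im['color'][:,:,::-1].copy(); pb=[.4586,.0135,-.3251]
R=Ro.from_euler('z',-.3251).as_matrix()
i2,c2=shot('side'); k=5
o2=i2['color'][:,:,::-1]; u=proj([.47,.03,.06],c2)[0].astype(int); a=cv2.resize(o2[u[1]-40:u[1]+40,u[0]-50:u[0]+50],(500,400),interpolation=cv2.INTER_CUBIC)
q=np.array([[.066,-.05],[.066,.05],[-.066,.05],[-.066,-.05]])
Q=np.c_[q,np.full(4,.059)]@R.T+[.4586,.0135,0]
cv2.polylines(o,[np.round(proj(Q,c)).astype(np.int32)],True,(0,255,0),1)
cv2.polylines(a,[np.round((proj(Q,c2)-[u[0]-50,u[1]-40]+.5)*5).astype(np.int32)],True,(0,255,0),1)
b=cv2.resize(o[100:480,:],(640,380))
w=np.zeros((400,800,3),np.uint8); w[:,:500]=a; w[:,500:]=cv2.resize(o[60:460,200:600],(300,400)) if 0 else cv2.resize(o,(300,400))
cv2.imwrite('pics/c9.png',w)
E
```

```text
13.05 TCP in box mm [ -0.7 125.3 162.6] toolz [ 0.003  0.002 -1.   ] toolx yaw -18.4 f [ 0.9 -1.1 -0.7] w 0.006 j [-0.91  0.41  0.73  1.99 -0.35  0.87 -1.88]
```

```bash
cat > chk.py <<'E'
from fit import *
R=Ro.from_euler('z',-.3251).as_matrix()
q=np.array([[.066,-.05],[.066,.05],[-.066,.05],[-.066,-.05]])
for n in ('side','scene'):
    i,c=shot(n,n+'_chk.png')
    for z in (.047,.063): print(n,z,'pred',proj(np.c_[q,np.full(4,z)]@R.T+[.4586,.0135,0],c).round(0).astype(int).tolist())
    for th in ('lid_b','clip'):
        for r in outline_of(n,th)[:4]:
            if n=='side' and r['rect'][0]<300 or n=='scene' and r['rect'][1]>262: continue
            m=r['mask'].astype(np.uint8); cn=max(cv2.findContours(m,0,2)[0],key=cv2.contourArea); print(th,round(r['p'],2),r['rect'],cv2.approxPolyDP(cn,2,True).reshape(-1,2).tolist())
E
python3 chk.py
```

```text
side 0.047 pred [[326, 232], [311, 252], [364, 264], [376, 243]]
side 0.063 pred [[326, 226], [311, 246], [364, 259], [376, 237]]
lid_b 0.71 [315.7, 233.1, 60.7, 30.1] [[312, 248], [314, 253], [330, 255], [361, 265], [372, 249], [374, 240], [337, 231], [332, 240], [319, 239]]
clip 0.64 [326.2, 254.5, 15.9, 14.5] [[324, 257], [326, 264], [342, 267], [341, 258], [329, 255]]
clip 0.34 [371.0, 206.6, 18.9, 30.5] [[372, 205], [369, 208], [367, 233], [373, 237], [380, 237], [386, 232], [387, 207]]
scene 0.047 pred [[296, 257], [330, 261], [337, 228], [305, 224]]
scene 0.063 pred [[296, 253], [330, 257], [337, 224], [305, 221]]
lid_b 0.55 [297.8, 223.3, 41.2, 37.3] [[308, 224], [301, 239], [298, 257], [330, 260], [337, 228], [330, 225]]
```

Call:
move_arm:
  series:
    - [0,0,-3,0,0,0]
    - [0,0,-3,0,0,0]
    - [0,0,-2.4,0,0,0]
    - [0,0,-1.5,0,0,0]
    - [0,0,-0.5,0,0,0]
    - [0,0,0,0,0,0]

```text
clock: 14.05
position: [0.4979, 0.132, 0.0581]
ee_rot: [-3.099, 0.503, -0.004]
force: [0.4, -0.2, 0.5]
width: 0.004
```

```bash
python3 clip.py
```

```text
14.05 TCP in box mm [ -0.6 124.8  58.1] toolz [ 0.003  0.001 -1.   ] toolx yaw -18.5 f [ 0.4 -0.1  0.5] w 0.004 j [-0.79  0.56  0.59  2.07 -0.52  0.65 -1.74]
```

The lid outline matches the seated position. Now pushing the clip.

Call:
move_arm:
  series:
    - [-0.32,-0.95,0,0,0,0]
    - [-0.32,-0.95,0,0,0,0]
    - [-0.16,-0.47,0,0,0,0]
    - [-0.16,-0.47,0,0,0,0]
    - [0,0,0,0,0,0]

```text
clock: 14.55
position: [0.4907, 0.1086, 0.0606]
ee_rot: [-3.091, 0.497, -0.01]
force: [0.5, 18.3, 11.0]
width: 0.002
```

```bash
python3 clip.py
```

```text
14.55 TCP in box mm [1.000e-01 1.003e+02 6.060e+01] toolz [ 0.008  0.009 -1.   ] toolx yaw -18.3 f [-5.3 17.5 11. ] w 0.002 j [-0.75  0.54  0.59  2.1  -0.52  0.63 -1.69]
```

Call:
move_arm:
  series:
    - [-0.16,-0.47,0,0,0,0]
    - [-0.13,-0.38,0,0,0,0]
    - [0,0,0,0,0,0]

```text
clock: 14.85
position: [0.4902, 0.1061, 0.0625]
ee_rot: [-3.085, 0.488, -0.015]
force: [-0.0, 36.6, 32.7]
width: 0.006
```

```bash
python3 clip.py
```

```text
14.85 TCP in box mm [ 0.4 97.8 62.5] toolz [ 0.012  0.017 -1.   ] toolx yaw -18.0 f [-11.7  34.6  32.7] w 0.006 j [-0.74  0.53  0.58  2.11 -0.52  0.63 -1.68]
```

Both the upward force and the 35 N are higher than the clip alone should give. Backing off to look.

Call:
move_arm:
  series:
    - [0.16,0.47,0,0,0,0]
    - [0.3,0.9,0,0,0,0]
    - [0.3,0.9,0,0,0,0]
    - [0,0,0,0,0,0]

```text
clock: 15.25
position: [0.4934, 0.1187, 0.0585]
ee_rot: [-3.099, 0.501, -0.006]
force: [0.1, -0.3, 0.6]
width: 0.007
```

```bash
python3 clip.py; python3 chk.py; python3 - <<'E'
from fit import *
i,c=shot('side'); R=Ro.from_euler('z',-.3251).as_matrix()
u=proj([.48,.06,.05],c)[0].astype(int); k=8
a=cv2.resize(i['color'][u[1]-34:u[1]+34,u[0]-48:u[0]+48,::-1],None,fx=k,fy=k,interpolation=cv2.INTER_CUBIC); a=cv2.convertScaleAbs(a,alpha=1.4)
a=cv2.resize(a,(500,354)); 
w,cw=shot('wrist'); b=w['color'][150:400,150:520,::-1]
j,cs=shot('scene'); v=proj([.48,.04,.05],cs)[0].astype(int); d=cv2.resize(j['color'][v[1]-28:v[1]+28,v[0]-30:v[0]+30,::-1],(300,280),interpolation=cv2.INTER_CUBIC); d=cv2.convertScaleAbs(d,alpha=1.4)
o=np.zeros((600,800,3),np.uint8); o[:354,:500]=a; o[:280,500:]=d; b=b[:246]; o[354:600,:370]=b
cv2.imwrite('pics/c10.png',o)
E
```

```text
15.25 TCP in box mm [ -0.6 110.8  58.5] toolz [ 0.004  0.002 -1.   ] toolx yaw -18.4 f [ 0.2 -0.2  0.6] w 0.007 j [-0.77  0.55  0.59  2.09 -0.51  0.64 -1.72]
side 0.047 pred [[326, 232], [311, 252], [364, 264], [376, 243]]
side 0.063 pred [[326, 226], [311, 246], [364, 259], [376, 237]]
lid_b 0.9 [345.7, 238.2, 30.4, 27.1] [[351, 237], [343, 259], [362, 265], [375, 240], [360, 236]]
clip 0.55 [335.1, 257.1, 7.6, 10.9] [[336, 260], [336, 266], [343, 268], [343, 260]]
scene 0.047 pred [[296, 257], [330, 261], [337, 228], [305, 224]]
scene 0.063 pred [[296, 253], [330, 257], [337, 224], [305, 221]]
lid_b 0.67 [355.8, 261.5, 36.0, 23.3] [[352, 272], [359, 286], [389, 282], [380, 268], [373, 268], [369, 264]]
clip 0.54 [338.0, 241.2, 10.5, 13.8] [[345, 241], [339, 243], [338, 251], [345, 248]]
```

View pics/c10.png

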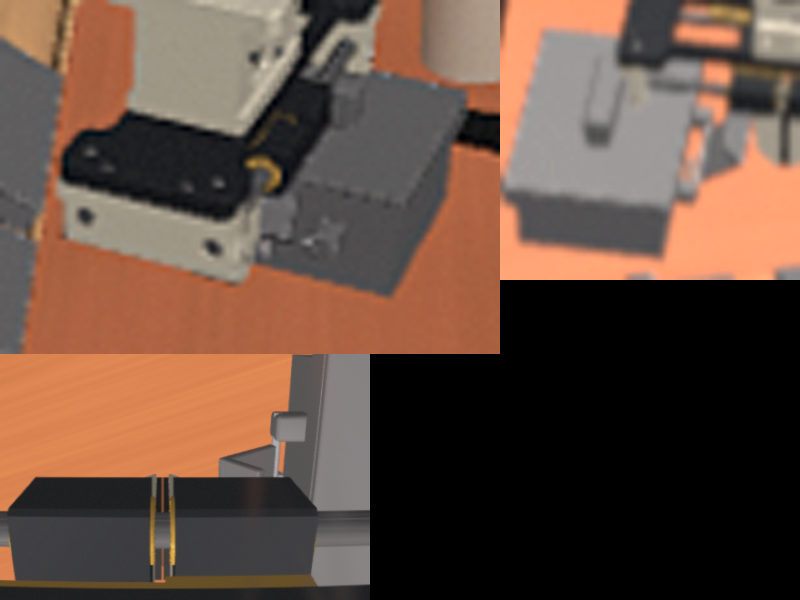

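The view shows the finger carriers are wide just above the fingers. They overhang the clip and press down on the sloping hook, so the clip never turned. I'll tilt the tool about 30° so the fingertips lead and push the arm just below its top corner.

Call:
move_arm:
  series:
    - [0.5,1.4,1.0,0,0,0]
    - [0.5,1.4,2.0,-5.7,1.9,0]
    - [0,0,0,-5.7,1.9,0]
    - [0,0,0,-5.7,1.9,0]
    - [0,0,0,-5.7,1.9,0]
    - [0,0,0,-5.7,1.9,0]
    - [0,0,0,0,0,0]

```text
clock: 16.4
position: [0.503, 0.1492, 0.0862]
ee_rot: [2.588, -0.41, -0.109]
force: [-0.3, 0.7, 0.1]
width: 0.002
```

```bash
python3 clip.py; python3 chk.py | grep -A3 pred
```

```text
16.4 TCP in box mm [ -1.3 142.7  86.2] toolz [-0.154 -0.477 -0.865] toolx yaw -18.0 f [-0.5  0.5  0.1] w 0.002 j [-1.11  0.83  0.83  1.77 -0.2   1.11 -2.13]
side 0.047 pred [[326, 232], [311, 252], [364, 264], [376, 243]]
side 0.063 pred [[326, 226], [311, 246], [364, 259], [376, 237]]
lid_b 0.66 [340.5, 232.8, 36.5, 32.4] [[342, 232], [338, 256], [348, 262], [364, 264], [375, 240]]
clip 0.4 [334.8, 258.9, 9.7, 8.6] [[337, 258], [335, 266], [342, 268], [343, 260]]
scene 0.047 pred [[296, 257], [330, 261], [337, 228], [305, 224]]
scene 0.063 pred [[296, 253], [330, 257], [337, 224], [305, 221]]
lid_b 0.85 [295.1, 220.2, 43.4, 44.1] [[307, 223], [302, 233], [298, 258], [329, 262], [335, 246], [337, 226]]
clip 0.41 [340.5, 237.0, 8.9, 15.2] [[344, 236], [338, 244], [338, 251], [346, 247], [347, 239]]
```

Call:
move_arm:
  series:
    - [0,0,-1.5,0,0,0]
    - [-0.3,-0.9,-1.5,0,0,0]
    - [-0.3,-0.9,-0.2,0,0,0]
    - [-0.3,-0.9,0,0,0,0]
    - [0,0,0,0,0,0]

```text
clock: 17.2
position: [0.4937, 0.1171, 0.057]
ee_rot: [2.59, -0.423, -0.109]
force: [0.4, -0.0, -0.7]
width: 0.003
```

```bash
python3 clip.py
```

```text
17.2 TCP in box mm [  0.2 109.4  57. ] toolz [-0.156 -0.473 -0.867] toolx yaw -18.5 f [ 0.4  0.1 -0.7] w 0.003 j [-1.07  0.85  0.81  1.84 -0.21  1.01 -2.11]
```

Call:
move_arm:
  series:
    - [-0.16,-0.47,0,0,0,0]
    - [-0.16,-0.47,0,0,0,0]
    - [0,0,0,0,0,0]

```text
clock: 17.5
position: [0.4916, 0.1105, 0.0567]
ee_rot: [2.593, -0.419, -0.107]
force: [0.9, 2.2, 0.6]
width: 0.005
```

```bash
python3 clip.py
```

```text
17.5 TCP in box mm [  0.3 102.4  56.7] toolz [-0.153 -0.472 -0.868] toolx yaw -18.3 f [0.1 2.4 0.6] w 0.005 j [-1.07  0.84  0.81  1.86 -0.21  0.99 -2.1 ]
```

Call:
move_arm:
  series:
    - [-0.1,-0.28,-0.1,0,0,0]
    - [-0.1,-0.28,0,0,0,0]
    - [0,0,0,0,0,0]

```text
clock: 17.8
position: [0.4917, 0.1096, 0.0562]
ee_rot: [2.6, -0.415, -0.103]
force: [0.3, 21.0, 18.1]
width: 0.004
```

```bash
python3 clip.py
```

```text
17.8 TCP in box mm [  0.6 101.7  56.2] toolz [-0.148 -0.467 -0.871] toolx yaw -18.1 f [-6.4 20.  18.1] w 0.004 j [-1.07  0.84  0.81  1.87 -0.21  0.98 -2.09]
```

The reaction force points straight through the hinge pin. The clip is jammed by pad friction, because its corner has to rise as it closes. I'll back off, go lower, and push in and up along the clip's arc.

Call:
move_arm:
  series:
    - [0.15,0.45,0,0,0,0]
    - [0.15,0.45,0,0,0,0]
    - [0,0,-1.0,0,0,0]
    - [-0.16,-0.47,0,0,0,0]
    - [-0.1,-0.28,0,0,0,0]
    - [0,0,0,0,0,0]

```text
clock: 18.4
position: [0.4894, 0.1055, 0.0449]
ee_rot: [2.591, -0.419, -0.109]
force: [0.4, 3.7, -0.9]
width: 0.007
```

```bash
python3 clip.py
```

```text
18.4 TCP in box mm [-0.2 97.  44.9] toolz [-0.155 -0.473 -0.867] toolx yaw -18.4 f [-0.8  3.7 -0.9] w 0.007 j [-1.06  0.86  0.8   1.87 -0.21  0.97 -2.1 ]
```

Call:
move_arm:
  series:
    - [-0.06,-0.18,0.2,0,0,0]
    - [-0.06,-0.18,0.2,0,0,0]
    - [-0.06,-0.18,0.2,0,0,0]
    - [0,0,0,0,0,0]

```text
clock: 18.8
position: [0.4872, 0.0992, 0.0518]
ee_rot: [2.59, -0.421, -0.109]
force: [-0.2, 0.6, -0.7]
width: 0.006
```

```bash
python3 clip.py
```

```text
18.8 TCP in box mm [-0.3 90.4 51.8] toolz [-0.156 -0.474 -0.867] toolx yaw -18.4 f [-0.4  0.5 -0.7] w 0.006 j [-1.06  0.84  0.81  1.88 -0.2   0.97 -2.09]
```

Call:
move_arm:
  series:
    - [-0.06,-0.18,0.15,0,0,0]
    - [-0.06,-0.18,0.15,0,0,0]
    - [-0.06,-0.18,0.1,0,0,0]
    - [0,0,0,0,0,0]

```text
clock: 19.2
position: [0.4857, 0.0943, 0.0557]
ee_rot: [2.59, -0.42, -0.109]
force: [-0.8, -0.4, -0.6]
width: 0.003
```

```bash
python3 clip.py
```

```text
19.2 TCP in box mm [-0.2 85.3 55.7] toolz [-0.155 -0.473 -0.867] toolx yaw -18.4 f [-0.6 -0.7 -0.6] w 0.003 j [-1.06  0.83  0.82  1.89 -0.2   0.97 -2.09]
```

Call:
move_arm:
  series:
    - [-0.06,-0.18,0.1,0,0,0]
    - [-0.06,-0.18,0.1,0,0,0]
    - [-0.06,-0.18,0.0,0,0,0]
    - [0,0,0,0,0,0]

```text
clock: 19.6
position: [0.4839, 0.0891, 0.0575]
ee_rot: [2.591, -0.42, -0.109]
force: [0.2, -0.2, 0.5]
width: 0.003
```

```bash
python3 clip.py; python3 chk.py
```

```text
19.6 TCP in box mm [-0.2 79.7 57.5] toolz [-0.155 -0.473 -0.867] toolx yaw -18.4 f [ 0.2 -0.1  0.5] w 0.003 j [-1.06  0.83  0.82  1.9  -0.19  0.96 -2.08]
side 0.047 pred [[326, 232], [311, 252], [364, 264], [376, 243]]
side 0.063 pred [[326, 226], [311, 246], [364, 259], [376, 237]]
lid_b 0.69 [348.4, 234.5, 26.9, 28.6] [[350, 234], [347, 260], [363, 264], [375, 240]]
lid_b 0.34 [373.0, 241.2, 32.8, 11.7] [[374, 247], [403, 255], [406, 252], [405, 248], [377, 243]]
scene 0.047 pred [[296, 257], [330, 261], [337, 228], [305, 224]]
scene 0.063 pred [[296, 253], [330, 257], [337, 224], [305, 221]]
lid_b 0.62 [295.2, 220.0, 43.0, 40.6] [[306, 223], [297, 256], [330, 260], [333, 250], [330, 240], [336, 233], [331, 229], [326, 231], [323, 225]]
clip 0.43 [333.0, 238.2, 6.5, 13.3] [[333, 235], [331, 245], [337, 249], [338, 236]]
```

No force, and the scene view's clip outline has moved inward (from u 338–347 to 331–338), so it has snapped shut. Withdrawing to check.

Call:
move_arm:
  series:
    - [0.3,0.9,0,0,0,0]
    - [0.5,1.5,0,0,0,0]
    - [0.8,2.4,0,0,0,0]
    - [0.8,2.4,3,0,0,0]
    - [0.8,2.4,4,0,0,0]
    - [0.8,2.4,4,0,0,0]
    - [0.8,2.4,4,0,0,0]
    - [0,0,0,0,0,0]

```text
clock: 20.7
position: [0.5351, 0.2391, 0.2119]
ee_rot: [2.598, -0.414, -0.098]
force: [0.6, 0.4, -0.0]
width: 0.007
```

Call:
move_arm:
  series:
    - [-2,0,3,5.7,-1.9,0]
    - [-2,0,3,5.7,-1.9,0]
    - [-2,0,3,5.7,-1.9,0]
    - [-2,0,2,5.7,-1.9,0]
    - [-2,-1,0,5.7,-1.9,0]
    - [-1,-3,0,0,0,0]
    - [-0.5,-2,0,0,0,0]
    - [0,0,0,0,0,0]

```text
clock: 21.5
position: [0.4164, 0.1714, 0.3179]
ee_rot: [-3.096, 0.506, -0.003]
force: [-0.4, -0.2, -0.8]
width: 0.003
```

```bash
python3 clip.py; python3 chk.py; python3 - <<'E'
from fit import *
R=Ro.from_euler('z',-.3251).as_matrix(); im,c=shot('wrist','final_w.png')
f=lambda Q:proj(np.array(Q)/1000@R.T+[.4586,.0135,0],c).round(0).astype(int).tolist()
print('pred shut clip (y60 z65, y42 z65)',f([[22,60,65],[-22,60,65],[-22,42,65],[22,42,65]])); print('pred open',f([[22,87,50],[-22,87,50],[-22,73,67],[22,73,67]]))
for th in ('clip','lid_b','lunchbox'):
    for r in outline_of('wrist',th)[:3]:
        m=r['mask'].astype(np.uint8); cn=max(cv2.findContours(m,0,2)[0],key=cv2.contourArea); print(th,round(r['p'],2),cv2.approxPolyDP(cn,2.5,True).reshape(-1,2).tolist())
print('pred lid top',f([[66,-50,59],[66,50,59],[-66,50,59],[-66,-50,59]]))
E
```

```text
21.5 TCP in box mm [-90.4 136.2 317.9] toolz [ 0.002  0.004 -1.   ] toolx yaw -18.6 f [-0.3 -0.3 -0.8] w 0.003 j [-1.42  0.07  1.01  1.92 -0.07  1.18 -2.28]
side 0.047 pred [[326, 232], [311, 252], [364, 264], [376, 243]]
side 0.063 pred [[326, 226], [311, 246], [364, 259], [376, 237]]
lid_b 0.96 [313.0, 228.8, 64.3, 35.5] [[311, 249], [312, 253], [326, 256], [331, 248], [347, 252], [347, 261], [363, 264], [375, 240], [325, 228]]
clip 0.73 [326.2, 247.5, 21.2, 17.3] [[330, 249], [327, 262], [344, 266], [347, 253], [343, 250]]
scene 0.047 pred [[296, 257], [330, 261], [337, 228], [305, 224]]
scene 0.063 pred [[296, 253], [330, 257], [337, 224], [305, 221]]
lid_b 0.75 [296.0, 219.6, 42.2, 40.0] [[307, 223], [297, 257], [330, 261], [333, 253], [331, 239], [336, 234], [337, 227]]
pred shut clip (y60 z65, y42 z65) [[395, 85], [393, 131], [412, 132], [414, 85]]
pred open [[365, 86], [364, 131], [380, 131], [382, 84]]
clip 0.61 [[414, 87], [390, 90], [389, 132], [412, 130]]
lid_b 0.79 [[240, 0], [261, 51], [338, 23], [334, 0]]
lid_b 0.79 [[407, 37], [403, 41], [401, 84], [416, 86], [414, 131], [399, 135], [397, 171], [408, 175], [493, 174], [506, 43]]
lid_b 0.62 [[356, 2], [359, 13], [364, 15], [407, 0]]
lunchbox 0.64 [[401, 56], [399, 74], [388, 78], [386, 144], [396, 148], [395, 164], [397, 134], [413, 130], [416, 88], [400, 85]]
lunchbox 0.59 [[405, 38], [400, 84], [415, 88], [413, 130], [398, 134], [397, 172], [407, 176], [493, 175], [502, 114], [507, 42]]
lunchbox 0.41 [[206, 0], [233, 62], [249, 62], [259, 50], [239, 0]]
pred lid top [[507, 42], [406, 38], [400, 176], [495, 177]]
```

The clip outline matches the predicted shut position to within about 5 px. The lid's top corners match a seated lid within a few px. Handing in.

```bash
python3 -c "
from cell import workorder
print(workorder.sign_off())"
```

```text
the job is handed in; nothing more can be done
None
```

I put the mid-sized lid (lid_b, from the slot on the robot's right) on the lunchbox and pushed the spring clip shut over its edge. The job was handed in at about 22 s; no verdict was reported.

**Last checks**
- **Lid:** it seated at 54.8 mm against the 55 mm rim, with about 15 N of contact as it touched down. Afterwards its outline matched a level, seated lid in the side and wrist views to within a few pixels.
- **Clip:** in the wrist view it matches the predicted shut position to within about 5 px, and its hook lies over the lid's edge. The measured force was near zero once it shut and after I withdrew.

**What went wrong or is less certain**
- **First two clip pushes jammed:** they read up to about 37 N sideways and 33 N upward, roughly 49 N combined at the wrist. I can't say for certain which part of the gripper was touching, so I can't rule out a brief press over the 40 N body limit. The lid did not move, and a lower push, in and up along the clip's arc, closed it with little force.
- **Joint 6 touched its limit:** it read 0.1195 rad against its 0.12 limit while I was tilting for the grasp. I backed off and grasped at about 22° instead of 35°.
- **No picture of the finished state:** I had used all 12 views, so the final check rests on the detected outlines, not a look. I didn't separately measure the other two lids or the other items at the end.

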